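# Park the lamp cart, snap the terminal cover shut, let the brake off

## Robot

A 6-joint arm with a two-finger parallel gripper is mounted at the origin on the work surface. World frame = base frame: x ahead of the robot, y to its left, z up, the work surface at z = 0. Lengths are in m, angles in degrees, forces in N, time in s.
With the tool pointing down it reaches from about 0.4 to 0.825 m from the base axis. Payload 7 kg.
Tool frame: the origin (TCP) lies midway between the tips of the shut fingers; the grasp point (between the pads) lies 19 mm behind it; z points along the fingers, y is the line along which they close (so a half turn about z gives the same grasp; the last joint's range is limited). The gripper opens to 88 mm and grips with 3 to 60 N. Pads are 19 mm wide; open, the fingers measure 130 mm over their backs; the gripper's body (78 mm by 193 mm) begins 47 mm behind the grasp point.
Start: joints at [-54.253, 20.546, 0.682, 0, -70.136, -16.507], TCP at [0.222, -0.637, 0.198] pointing down, gripper open.
Joint ranges: [-176.03, 176.03], [-82.01, 121.73], [-58.28, 71.71], [-173.87, 95.51], [-174.79, -0.11], [-173.66, 173.66]. Speed limits (degrees/s): [136.94, 136.94, 172.46, 180, 180, 180].

## Interface

Orientations are given as [roll, pitch, yaw] about the fixed x, y, z axes, in that order (R = Rz(yaw) Ry(pitch) Rx(roll)).
In Python, from plant import get_state, optics, order gives the robot as it stands. The module is installed in compiled form; this text tells all that it offers.
- The arm moves only by the tool send_rows, never from a script. Its argument "moves" is a list of rows, each an object with "slide": the shift along the tool's x, y, z as a fraction of full scale, a list of three; "turn": the turn about the tool's z as a fraction of full scale; "gripper": the opening, from 0 (shut) to 1 (fully open). A call has exactly 5 rows; each row is the pose to reach, as a shift and turn from the pose commanded when the call began, along the tool's axes at that moment; what a row does not reach only later rows make up. Full scale, the value 1, is 150 mm for a shift and 90 degrees for a turn. A row lasts 1/12 s, in which the tool goes at most 41.7 mm and 7.16 degrees, less where a joint would pass 70% of its speed; a pose out of reach is approached as far as the arm can. A call with a number of a shift or a turn outside -1 to 1 is refused whole. A call with a gripper value outside its range is refused whole. The fingers move at their own pace and stop on an object; "newtons" is the grip in N (left out, the last holds). Time passes only in rows, so rows that repeat a pose let the fingers close, or fill a call up. It gives the time, the measured TCP pose, the force, the opening and the grip force at its end, in the units of the state.
- get_state(): the state, without advancing time (a new reading comes with each control period).
- optics.capture(name): name is "scene" or "side" or "wrist"; returns a dict with "img" (420x560x3 uint8, red, green, blue), "intrinsics" (3x3 intrinsics, pixels), "origin" and "attitude" of the camera in the world. Camera axes: x right, y down, z forward; pixel columns grow to the right and rows downward; lengths in m; the calibration is good to about 2 mm. A picture is of the moment at which its call begins. There is no depth.
- order.close_job(): hands the job in; it is judged then, once.
Trained networks look in the newest picture that a camera, given by its name, has taken for a name from the list of things; names that differ only in an ending like _2 or _b are one class to them, and where a whole thing is asked for, a point or a joint stands for the part that bears it (a point fixed in the world has none). Each returns a list of dicts, best first, with "p" (0 to 1); they miss things now and then, are a little off and sometimes report something else, mostly with a low value. They report only what shows in the picture. A call takes as long as a camera call. They do not tell look-alikes from the thing itself.
- optics.look_for(camera, name): "location" ([x, y, z] in m, in world coordinates, good to about 4 mm: the middle of the surface that is visible of it).
The state is a dict: "time_s": time; "joints": joint angles; "qd": joint speeds; "joint_torque": joint torques, N m; "tcp_pos": TCP position; "eef_rot": TCP orientation; "contact_force": force on the tool from outside, world axes, zero at the start; "moment": the same for the moment, N m; "gripper_width": finger opening in m; "gripper_force": force on a finger pad.
Only numpy, scipy, OpenCV 4.12 (cv2) and the standard library are available. Lean on these libraries where they do the work, as an engineer would, in place of code of your own. Each camera call takes 0.05 s, during which the arm holds its last target. There are 200 camera calls.

## Task

Before pressing on anything, park the cart: pull the brake lever back to its third notch, the one with the green mark, without letting it click past that notch, and let go of it. Then press the hinged blue cover of the terminal box down until it snaps and stays shut. Finally push the red release button and keep it down until the brake lever has swung all the way back to rest, and leave the other things on the cart where they are.

Things in the scene. Friction and masses are not known exactly. Their poses are not given: they have to be found in the camera images.
- brake_stand: Brake stand fixed to the cart top: foot 220 x 110 mm, grey housing 180 x 80 mm, 85 mm high, both centred at x = -30 mm. Origin: on the cart top straight below the lever's pivot; x points from its front (button end) to its back, z up. Two dark 45 mm radius discs beside the lever carry a rim mark per notch, in the order reached: white, white, green, white. Its yaw and side vary.
- brake_pivot (a point): Centre of the lever's pivot axle, 85 mm above the cart top; the axle runs along the stand's y.
- brake_lever (a joint): Angle (rad): 0 = rest, leaning 0.95 from vertical to the stand's +x (back); grows as its top is pulled towards the stand's -x (front). Notches at 0.28, 0.54, 0.80 (third, green) and 1.06. The pawl clicks in as a notch is passed; let go, the lever springs back onto it. Pull 2 to 7 N. While the button is held down it returns to 0 in about 1 s; let up early, it catches in a lower notch.
- brake_grip (a point): Centre of the black grip bar across the lever's top: 18 mm in diameter, 96 mm long along the stand's y, 140 mm from the pivot. At rest 114 mm behind the pivot and 166 mm above the cart top; at the third notch 21 mm behind it and 223 mm high. A 16 x 14 mm steel shank runs from its middle to the pivot. It can be hooked from behind with closed fingers.
- release_button (a joint): Travel of the red release button (m): 0 up, 0.008 fully down. The pawl is part of it, so it bobs as the lever clicks. It frees the lever when pressed 6 mm or more; 2.4 N to start, 5.6 N fully down.
- release_top (a point): Centre of the red button's top face: 28 mm in diameter, on the housing 90 mm in front (-x) of the pivot, 99 mm above the cart top when up; pressed straight down. A 3 mm high black collar, 44 mm wide, surrounds it.
- terminal_box: Grey steel terminal box fixed to the cart top, 130 x 110 x 45 mm, with a white porcelain terminal block and brass strips inside. Origin: centre of its underside; x points from the front (catch side) to the hinge side, z up. Its yaw varies and it may stand left or right.
- cover_hinge (a point): Middle of the cover's hinge axis, along the box's y: 65 mm behind (+x) the box's centre, 47 mm above the cart top.
- cover (a joint): Opening angle of the blue cover (rad): 0 = shut and flat, 1.57 = upright. It starts between 0.9 and 1.35 and stands by itself; a light spring lifts it again from near shut unless the catch has snapped. The spring catch at the middle of the front edge snaps in at about 0.01 rad (some 5 to 9 N at that edge) and then holds it below 0.02.
- cover_edge (a point): Middle of the free front edge of the cover, on its outer (upper) face beside the yellow strip; 134 mm from the hinge, 51 mm above the cart top when shut. The cover is 134 x 114 x 5 mm, its outer face 4 mm outside the hinge axis.
- bulb_tube: Red plastic bulb carry tube with black square ends, 290 x 80 x 80 mm, lying along its x (bystander). Origin: centre of its underside.
- heat_collar: Finned nickel heat sink collar, 66 mm in diameter, 45 mm high (bystander). Origin: centre of its underside.
- contact_plate: Tarnished silver contact plate, about 71 x 34 x 5 mm, lying flat (bystander). Origin: underside.
- screwdriver: Screwdriver lying along its x (bystander). Origin: underside.
- cleaner_can: Can of contact cleaner, 60 mm in diameter, 170 mm high (bystander). Origin: centre of its underside.
- parts_tray: Black parts tray, 110 x 150 x 35 mm (bystander). Origin: centre of its underside.
Things that resemble listed ones, but are neither listed nor needed, are in the scene too. Leave any pink look-alike of the terminal_box alone.

How it is judged (in metres and radians):
On the way, in this order (a step that is already met when the one before it is completed fails the run):
1. the brake lever rests in its third notch, let go (value of joint brake_lever between 0.73 and 0.87 rad and velocity of joint brake_lever below 0.1 rad/s and contact force between the fingers and brake_stand below 0.2 N), for 0.3 s.
2. the cover is snapped shut and let go while the brake still holds in its third notch (value of joint brake_lever between 0.73 and 0.87 rad and value of joint cover below 0.03 rad and contact force between the fingers and terminal_box below 0.2 N), for 0.3 s.
3. the lever has swung back to rest while the fingers keep the release button down (value of joint brake_lever below 0.06 rad and value of joint release_button above 0.004 m and contact force between the fingers and brake_stand above 0.5 N), for 0.1 s.
At the end, for the whole second after the job is handed in: The brake lever is back at rest (below 0.06 rad), the release button is up again (below 2.5 mm), and the cover is held shut by its catch (below 0.03 rad), having been shut while the brake stood in its third notch (value of joint brake_lever below 0.06 rad and value of joint release_button below 0.0025 m and value of joint cover below 0.03 rad); the robot touches nothing.
It fails at once if the lever was pulled past its third notch into the next one (1.06 rad) (value of joint brake_lever above 1.06 rad).
It fails at once if a bystander was moved by more than 25 mm (distance of any of bulb_tube, heat_collar, contact_plate, screwdriver, cleaner_can, parts_tray from where it was at the start of the episode above 0.025 m).
It also fails if it takes over 64 s, if anything falls off the work surface, if the arm or the gripper's body presses on something with over 40 N, if the wrist force passes 120 N, or if a joint passes its speed limit or range.

## Working session

There is one attempt and no reset: what is moved stays moved. The work goes in short steps, Python scripts to look and compute and a tool call to move; the robot and the scene stay as the last step left them, time stands still between calls to the robot, and variables do not carry over. Pictures are saved under pics/ and viewed, at most 10 in all, crops included, and the job is handed in when it is done.

Besides the shell and the picture viewer there is one more tool, called after "Request:" as a command line: name --argument value ..., lists and objects as JSON in quotes. send_rows: Moves the arm, as the interface text tells. Shift numbers are shares of 150 mm and turn numbers shares of 90 degrees, none past 1 either way. Its arguments: {"type":"object","properties":{"moves":{"type":"array"},"newtons":{"type":"number"}},"required":["moves"]}

```bash
mkdir -p pics; python3 - <<'E'
from plant import get_state, optics
import cv2,numpy as np
s=get_state();print({k:np.round(v,3).tolist() for k,v in s.items()})
for c in("scene","side"):
    d=optics.capture(c);cv2.imwrite(f"pics/{c}0.png",d["img"][...,::-1])
    np.savez(f"{c}0.npz",**d)
    print(c,np.round(d["origin"],3),np.round(d["attitude"],3).tolist(),np.round(d["intrinsics"],1).tolist())
    for n in("brake_stand","brake_pivot","brake_grip","release_top","terminal_box","cover_hinge","cover_edge","bulb_tube","heat_collar","cleaner_can","parts_tray","screwdriver"):
        print(n,[(round(float(r["p"]),2),np.round(r["location"],3).tolist()) for r in optics.look_for(c,n)][:3])
E
```

```text
{'time_s': 0.0, 'joints': [-54.255, 20.591, 0.636, -0.021, -70.137, -16.508], 'qd': [-0.065, 0.05, 0.107, 0.049, 0.064, -0.059], 'joint_torque': [-0.0, -58.271, 29.308, 6.998, 0.007, -0.0], 'tcp_pos': [0.222, -0.637, 0.198], 'eef_rot': [179.906, -0.008, -160.77], 'contact_force': [-0.32, 0.091, 0.573], 'moment': [-0.032, 0.05, -0.025], 'gripper_force': 0.0, 'gripper_width': 0.087}
scene [ 1.449 -0.373  0.764] [-122.801, 0.077, 70.314] [[380.9, 0.0, 279.2], [0.0, 380.9, 206.1], [0.0, 0.0, 1.0]]
brake_stand [(0.75, [0.582, 0.182, 0.066])]
brake_pivot [(0.66, [0.58, 0.182, 0.068]), (0.45, [0.463, 0.193, 0.095])]
brake_grip [(0.68, [0.556, -0.184, 0.076]), (0.49, [0.668, 0.202, 0.17])]
release_top [(0.18, [0.558, -0.183, 0.077])]
terminal_box [(0.93, [0.558, -0.184, 0.077]), (0.82, [0.314, -0.273, 0.048]), (0.71, [0.266, 0.25, 0.045])]
cover_hinge [(0.95, [0.311, -0.27, 0.052]), (0.85, [0.706, -0.311, 0.048]), (0.82, [0.268, 0.248, 0.045])]
cover_edge [(0.83, [0.281, -0.263, 0.052]), (0.74, [0.239, 0.264, 0.048]), (0.71, [0.553, -0.173, 0.105])]
bulb_tube [(0.96, [0.591, -0.483, 0.071])]
[... 327 characters left out ...]
 209.2], [0.0, 0.0, 1.0]]
brake_stand [(0.78, [0.51, 0.232, 0.08])]
brake_pivot [(0.76, [0.511, 0.231, 0.077])]
brake_grip [(0.79, [0.631, 0.22, 0.15])]
release_top [(0.38, [0.455, 0.196, 0.099])]
terminal_box [(0.97, [0.227, 0.287, 0.055]), (0.94, [0.508, -0.165, 0.022]), (0.8, [0.703, -0.276, 0.052])]
cover_hinge [(0.96, [0.572, 0.04, 0.054]), (0.94, [0.225, 0.288, 0.049]), (0.68, [0.515, -0.167, 0.025])]
cover_edge [(0.81, [0.53, -0.16, 0.124]), (0.78, [0.709, -0.298, 0.047]), (0.75, [0.23, 0.269, 0.049])]
bulb_tube [(0.64, [0.608, -0.456, 0.057])]
heat_collar [(0.8, [0.761, 0.03, 0.034])]
cleaner_can [(0.89, [0.646, 0.429, 0.107])]
parts_tray [(0.73, [0.521, 0.427, 0.01])]
screwdriver []
```

View pics/scene0.png

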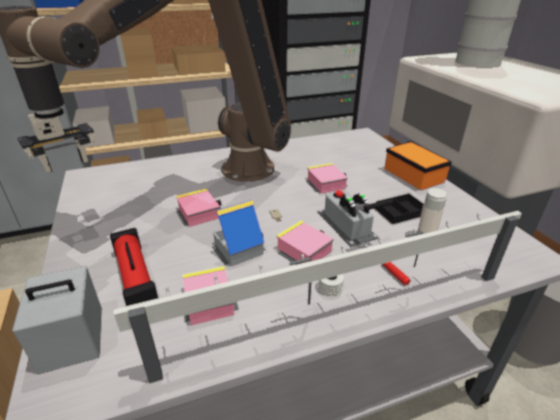

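View pics/side0.png

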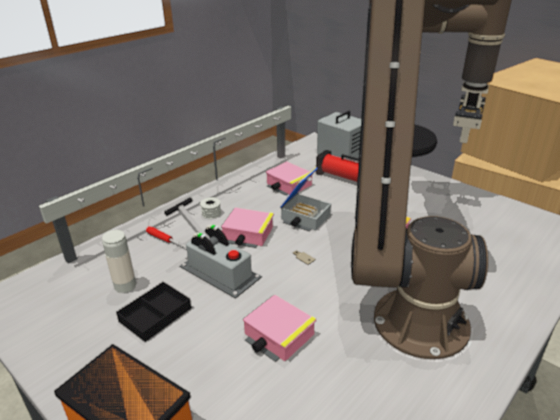

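The scene view shows the brake stand at about (348,215) and the grey/blue box at about (238,235). In the side view the stand is at (218,262), its red button at (234,255), the grip at (178,207) and the box at (305,212). I'll zoom in on both.

```bash
python3 - <<'E'
import cv2,numpy as np
def crop(c,x,y,w,h,k): 
    i=cv2.imread(f"pics/{c}0.png")[y:y+h,x:x+w]
    return cv2.resize(i,None,fx=k,fy=k,interpolation=cv2.INTER_CUBIC)
a=crop("scene",310,170,80,80,5);b=crop("side",160,190,110,110,400/110)
c=crop("scene",200,190,80,80,5);d=crop("side",265,160,80,80,5)
f=lambda i:cv2.resize(i,(400,300)) 
cv2.imwrite("pics/z1.png",np.hstack([a,b]));cv2.imwrite("pics/z2.png",np.hstack([c,d]))
E
```

```text
(no output)
```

View pics/z1.png

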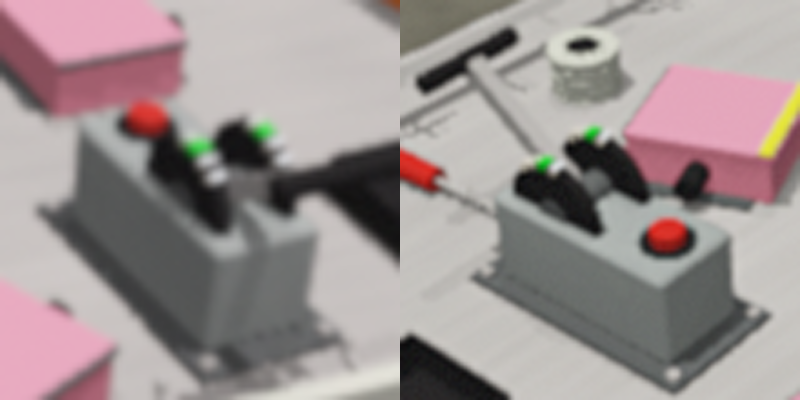

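View pics/z2.png

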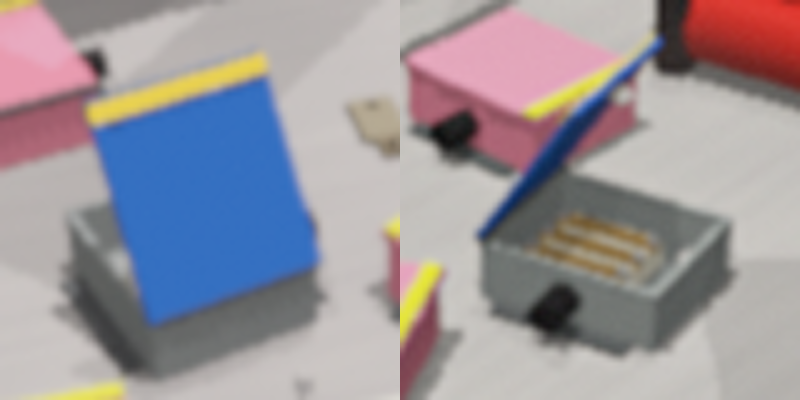

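Scene crop: button at (339.6,192.6), stand foot corners at (318,212), (351,246) and (378,238). Side crop: button at (233.4,254.6), grip bar from (165,212) to (192,200). The open blue cover has its hinge on the +x side. Next I fit both poses to these pixels.

```bash
cat > fit.py <<'E'
import numpy as np,cv2
from scipy.optimize import least_squares
from scipy.spatial.transform import Rotation as R
C={c:dict(np.load(f"{c}0.npz")) for c in("scene","side")}
def proj(c,P):
    d=C[c];p=(np.asarray(P)-d["origin"])@R.from_euler("xyz",d["attitude"],degrees=True).as_matrix()
    q=p@d["intrinsics"].T;return q[:,:2]/q[:,2:]
def W(v,P):
    c,s=np.cos(v[2]),np.sin(v[2]);P=np.asarray(P,float)/1000
    return np.c_[v[0]+c*P[:,0]-s*P[:,1],v[1]+s*P[:,0]+c*P[:,1],P[:,2]]
def grip(a,y=0): l=.95-a; return [140*np.sin(l),y,85+140*np.cos(l)]
def cov(t,d,y,h=4): return [65-d*np.cos(t)+h*np.sin(t),y,47+d*np.sin(t)+h*np.cos(t)]
def solve(obs,v0):
    def f(v):
        return np.concatenate([(proj(c,W(v,[p(v) if callable(p) else p]))[0]-u) for c,p,u in obs])
    r=least_squares(f,v0,loss="soft_l1",x_scale=[.1]*len(v0))
    return r.x,f(r.x).reshape(-1,2)
E
python3 - <<'E'
from fit import *
B=(-90,0,99);s,d="scene","side"
g=grip(0)
so=[(s,B,(339.6,192.6)),(d,B,(233.4,254.6)),
(d,(80,55,3),(182,265.6)),(d,(-140,55,3),(237,296.7)),(d,(-140,-55,3),(261.2,277.5)),
(s,(-140,-55,3),(318,212)),(s,(80,-55,3),(351,246)),(s,(80,55,3),(378,238.4)),
(s,(60,-40,85),(353,218)),(s,(60,40,85),(373,216.4)),
(d,(60,40,85),(187.5,245)),(d,(-120,40,85),(231.5,268.4)),(d,(-120,-40,85),(250.8,254.6)),
(d,grip(0,48),(165.5,212.5)),(d,grip(0,-48),(191.6,199.6))]
v,e=solve(so,[.55,.2,0.]);print("stand",v,np.degrees(v[2]));print(np.round(e,1).tolist())
print("grip in scene",proj(s,W(v,[grip(0,-48),grip(0,48)])).round(0).tolist())
print("world pivot/grip/btn",W(v,[(0,0,85),g,B]).round(4).tolist())
F=lambda dd,y:(lambda v:cov(v[3],dd,y))
bo=[(s,F(0,-57),(231,255)),(s,F(0,57),(263.6,242.4)),(s,F(134,-57),(217.6,211)),(s,F(134,57),(253,200.4)),
(s,(65,-55,0),(231,265)),(s,(65,55,0),(263.6,250)),
(d,(-65,-55,45),(331.4,204.4)),(d,(-65,55,0),(315,229)),(d,(-65,55,45),(316,219)),(d,(65,55,45),(282,208)),(d,(65,55,0),(283,222)),
(d,F(134,-57),(316.5,168)),(d,F(134,57),(290,183))]
v,e=solve(bo,[.53,-.18,0.,1.1]);print("box",v,np.degrees(v[2]));print(np.round(e,1).tolist())
print(W(v,[(0,0,0),cov(v[3],134,0),cov(0,134,0)]).round(4).tolist())
E
```

```text
stand [0.5482006  0.20524174 0.06089265] 3.4888917284082885
[[-0.1, -1.4], [-0.1, -2.3], [-2.6, 0.2], [-2.1, 1.7], [0.8, -0.5], [-1.0, -1.3], [-1.5, -0.2], [0.4, -1.0], [-0.2, 2.2], [1.4, -1.9], [-2.8, -2.0], [-0.2, -0.0], [1.1, -1.0], [0.4, 0.8], [0.4, -0.5]]
grip in scene [[364.0, 207.0], [391.0, 200.0]]
world pivot/grip/btn [[0.5482, 0.2052, 0.085], [0.6619, 0.2122, 0.1664], [0.4584, 0.1998, 0.099]]
box [ 0.51800725 -0.17709071  0.1846876   1.01007269] 10.581820186061233
[[-0.9, -1.4], [1.0, -1.1], [-0.5, -1.7], [-0.5, -1.6], [0.4, 0.5], [0.3, 3.5], [0.1, -0.8], [0.3, 2.1], [-0.3, 0.3], [-1.4, 0.0], [-2.3, -2.5], [-0.2, -0.8], [8.7, -1.1]]
[[0.518, -0.1771, 0.0], [0.5152, -0.1776, 0.1626], [0.4502, -0.1898, 0.051]]
```

Request:
send_rows --moves '[{"slide": [0, 0, -0.17], "turn": 0.044, "gripper": 0}, {"slide": [0, 0, -0.34], "turn": 0.088, "gripper": 0}, {"slide": [0, 0, -0.51], "turn": 0.132, "gripper": 0}, {"slide": [0, 0, -0.68], "turn": 0.175, "gripper": 0}, {"slide": [0, 0, -0.68], "turn": 0.175, "gripper": 0}]'

```text
time_s: 1.72
tcp_pos: [0.2228, -0.6394, 0.3069]
eef_rot: [-179.5, 0.1, -176.7]
contact_force: [0.1, -0.5, 1.1]
gripper_width: 0.0599
gripper_force: 0.0
```

Request:
send_rows --moves '[{"slide": [-0.12, 0.18, 0], "turn": 0, "gripper": 0}, {"slide": [-0.24, 0.36, 0], "turn": 0, "gripper": 0}, {"slide": [-0.36, 0.54, 0], "turn": 0, "gripper": 0}, {"slide": [-0.48, 0.73, 0], "turn": 0, "gripper": 0}, {"slide": [-0.58, 0.91, 0], "turn": 0, "gripper": 0}]'

```text
time_s: 2.13
tcp_pos: [0.3015, -0.4943, 0.3002]
eef_rot: [-180.0, 0.0, -176.5]
contact_force: [0.3, -0.2, -0.8]
gripper_width: 0.0267
gripper_force: 0.0
```

Request:
send_rows --moves '[{"slide": [-0.12, 0.18, 0], "turn": 0, "gripper": 0}, {"slide": [-0.24, 0.36, 0], "turn": 0, "gripper": 0}, {"slide": [-0.36, 0.54, 0], "turn": 0, "gripper": 0}, {"slide": [-0.48, 0.73, 0], "turn": 0, "gripper": 0}, {"slide": [-0.58, 0.91, 0], "turn": 0, "gripper": 0}]'

```text
time_s: 2.55
tcp_pos: [0.3802, -0.3526, 0.3005]
eef_rot: [-180.0, 0.0, -176.5]
contact_force: [0.1, 0.3, 0.2]
gripper_width: 0.0009
gripper_force: 0.0
```

Request:
send_rows --moves '[{"slide": [-0.12, 0.18, 0], "turn": 0, "gripper": 0}, {"slide": [-0.24, 0.36, 0], "turn": 0, "gripper": 0}, {"slide": [-0.36, 0.54, 0], "turn": 0, "gripper": 0}, {"slide": [-0.48, 0.73, 0], "turn": 0, "gripper": 0}, {"slide": [-0.58, 0.91, 0], "turn": 0, "gripper": 0}]'

```text
time_s: 2.97
tcp_pos: [0.4587, -0.211, 0.3006]
eef_rot: [-180.0, 0.0, -176.5]
contact_force: [1.2, 0.3, 0.5]
gripper_width: -0.0001
gripper_force: 0.0
```

Request:
send_rows --moves '[{"slide": [-0.12, 0.18, 0], "turn": 0, "gripper": 0}, {"slide": [-0.24, 0.36, 0], "turn": 0, "gripper": 0}, {"slide": [-0.36, 0.54, 0], "turn": 0, "gripper": 0}, {"slide": [-0.48, 0.73, 0], "turn": 0, "gripper": 0}, {"slide": [-0.58, 0.91, 0], "turn": 0, "gripper": 0}]'

```text
time_s: 3.38
tcp_pos: [0.5373, -0.0694, 0.3005]
eef_rot: [180.0, 0.0, -176.5]
contact_force: [0.9, -0.4, -0.9]
gripper_width: 0.0003
gripper_force: 0.0
```

Request:
send_rows --moves '[{"slide": [-0.12, 0.18, 0], "turn": 0, "gripper": 0}, {"slide": [-0.24, 0.36, 0], "turn": 0, "gripper": 0}, {"slide": [-0.36, 0.54, 0], "turn": 0, "gripper": 0}, {"slide": [-0.48, 0.73, 0], "turn": 0, "gripper": 0}, {"slide": [-0.58, 0.91, 0], "turn": 0, "gripper": 0}]'

```text
time_s: 3.8
tcp_pos: [0.6158, 0.0721, 0.3003]
eef_rot: [180.0, 0.0, -176.5]
contact_force: [1.0, -0.0, 0.8]
gripper_width: 0.0001
gripper_force: 0.0
```

Request:
send_rows --moves '[{"slide": [-0.1, 0.15, 0], "turn": 0, "gripper": 0}, {"slide": [-0.2, 0.3, 0], "turn": 0, "gripper": 0}, {"slide": [-0.3, 0.4, 0], "turn": 0, "gripper": 0}, {"slide": [-0.3, 0.4, 0], "turn": 0, "gripper": 0}, {"slide": [-0.3, 0.4, 0], "turn": 0, "gripper": 0}]'

```text
time_s: 4.22
tcp_pos: [0.6565, 0.1339, 0.2992]
eef_rot: [-180.0, -0.1, -176.4]
contact_force: [-1.1, 0.1, 0.9]
gripper_width: 0.0003
gripper_force: 0.0
```

```bash
cat > to.py <<'E'
import sys;from fit import *;from plant import get_state
V={"S":[.5482,.2052,.0609],"B":[.5180,-.1771,.1847]}
def to(f,*pts):
    s=get_state();y=np.radians(s["eef_rot"][2]);c,n=np.cos(y),np.sin(y)
    for p in pts:
        d=W(V[f],[p])[0]-s["tcp_pos"]
        print(p,"slide",np.round(np.array([c*d[0]+n*d[1],n*d[0]-c*d[1],-d[2]])/.15,3).tolist())
    print("turn to",f,((s["eef_rot"][2]-np.degrees(V[f][2])+180+90)%180-90)/90,"F",np.round(s["contact_force"],1),s["tcp_pos"].round(4) if hasattr(s["tcp_pos"],"round") else s["tcp_pos"])
E
python3 -c "
from to import *
to('S',(148,0,300),(148,0,148))
from plant import optics
d=optics.capture('wrist');cv2.imwrite('pics/w1.png',d['img'][...,::-1])
d=optics.capture('side');cv2.imwrite('pics/s1.png',d['img'][...,::-1])
"
```

```text
(148, 0, 300) slide [-0.296, 0.518, -0.005]
(148, 0, 148) slide [-0.296, 0.518, 1.008]
turn to S 0.0009272801642254081 F [-1.1  0.1  0.9] [0.6565 0.1339 0.2992]
```

Request:
send_rows --moves '[{"slide": [-0.1, 0.17, 0], "turn": 0, "gripper": 0}, {"slide": [-0.2, 0.34, 0], "turn": 0, "gripper": 0}, {"slide": [-0.32, 0.52, 0], "turn": 0, "gripper": 0}, {"slide": [-0.32, 0.52, 0], "turn": 0, "gripper": 0}, {"slide": [-0.32, 0.52, 0], "turn": 0, "gripper": 0}]'

```text
time_s: 4.73
tcp_pos: [0.6994, 0.2142, 0.2996]
eef_rot: [-180.0, -0.1, -176.5]
contact_force: [-0.7, 0.2, 0.2]
gripper_width: 0.0006
gripper_force: 0.0
```

```bash
python3 -c "
from to import *
to('S',(150,0,148))
from plant import optics
a=optics.capture('wrist')['img'];b=optics.capture('side')['img'][120:330,100:380]
cv2.imwrite('pics/w2.png',np.hstack([cv2.resize(a,(400,300)),cv2.resize(b,(400,300))])[...,::-1])
"
```

```text
(150, 0, 148) slide [0.01, 0.001, 1.011]
turn to S 0.0004305293552934902 F [-0.7  0.2  0.2] [0.6994 0.2142 0.2996]
```

View pics/w2.png

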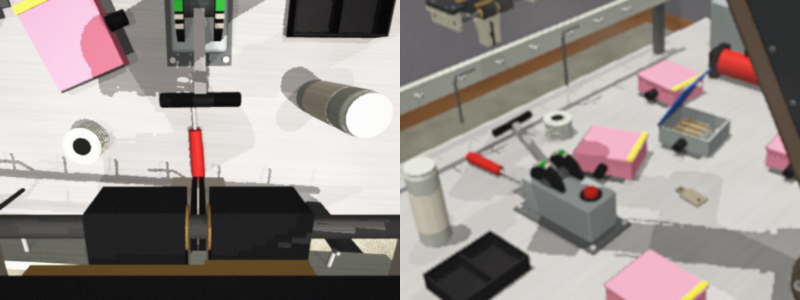

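The wrist view shows the fingers (x≈197) centred behind the grip bar (160–241, y≈100), with the rail well behind. Quick check of the rail's distance before descending.

```bash
python3 -c "
from fit import *
d=C['scene'];M=R.from_euler('xyz',d['attitude'],degrees=True).as_matrix()
for u in((155,378),(500,278)):
    r=M@np.linalg.solve(d['intrinsics'],[*u,1]);print((d['origin']-r*d['origin'][2]/r[2]).round(3))
"
```

```text
[ 0.892 -0.462  0.   ]
[0.904 0.492 0.   ]
```

Request:
send_rows --moves '[{"slide": [0, 0, 0.12], "turn": 0, "gripper": 0}, {"slide": [0, 0, 0.24], "turn": 0, "gripper": 0}, {"slide": [0, 0, 0.36], "turn": 0, "gripper": 0}, {"slide": [0, 0, 0.4], "turn": 0, "gripper": 0}, {"slide": [0, 0, 0.4], "turn": 0, "gripper": 0}]'

```text
time_s: 5.25
tcp_pos: [0.6985, 0.2124, 0.2396]
eef_rot: [-180.0, -0.1, -176.6]
contact_force: [-0.1, -0.0, -0.2]
gripper_width: 0.0003
gripper_force: 0.0
```

Request:
send_rows --moves '[{"slide": [0, 0, 0.15], "turn": 0, "gripper": 0}, {"slide": [0, 0, 0.3], "turn": 0, "gripper": 0}, {"slide": [0, 0, 0.45], "turn": 0, "gripper": 0}, {"slide": [0, 0, 0.6], "turn": 0, "gripper": 0}, {"slide": [0, 0, 0.6], "turn": 0, "gripper": 0}]'

```text
time_s: 5.67
tcp_pos: [0.6975, 0.2127, 0.1471]
eef_rot: [-179.9, -0.3, -176.6]
contact_force: [0.0, -0.1, -1.8]
gripper_width: 0.0003
gripper_force: 0.0
```

```bash
python3 -c "
from to import *
to('S',(132,0,148),(90,0,172),(50,0,195),(38,0,200),(26,0,205))
"
```

```text
(132, 0, 148) slide [0.117, 0.011, -0.006]
(90, 0, 172) slide [0.397, 0.011, -0.166]
(50, 0, 195) slide [0.663, 0.01, -0.319]
(38, 0, 200) slide [0.743, 0.01, -0.353]
(26, 0, 205) slide [0.823, 0.01, -0.386]
turn to S -0.0006043124784371103 F [ 0.  -0.1 -1.8] [0.6975 0.2127 0.1471]
```

Request:
send_rows --moves '[{"slide": [0.08, 0, 0], "turn": 0, "gripper": 0}, {"slide": [0.14, 0, -0.02], "turn": 0, "gripper": 0}, {"slide": [0.22, 0, -0.07], "turn": 0, "gripper": 0}, {"slide": [0.31, 0, -0.12], "turn": 0, "gripper": 0}, {"slide": [0.4, 0, -0.17], "turn": 0, "gripper": 0}]'

```text
time_s: 6.08
tcp_pos: [0.6393, 0.2102, 0.1789]
eef_rot: [179.9, 0.1, -176.5]
contact_force: [0.1, 0.0, 0.3]
gripper_width: 0.0005
gripper_force: 0.0
```

Request:
send_rows --moves '[{"slide": [0.06, 0, -0.03], "turn": 0, "gripper": 0}, {"slide": [0.12, 0, -0.06], "turn": 0, "gripper": 0}, {"slide": [0.17, 0, -0.09], "turn": 0, "gripper": 0}, {"slide": [0.22, 0, -0.12], "turn": 0, "gripper": 0}, {"slide": [0.26, 0, -0.15], "turn": 0, "gripper": 0}]'

```text
time_s: 6.5
tcp_pos: [0.5999, 0.2077, 0.1991]
eef_rot: [180.0, 0.0, -176.5]
contact_force: [-0.3, 0.0, 1.3]
gripper_width: 0.0004
gripper_force: 0.0
```

```bash
python3 -c "
from to import *
to('S',(38,0,200),(26,0,205))
from plant import optics
b=optics.capture('side');cv2.imwrite('pics/s3.png',b['img'][...,::-1])
v=V['S']
print('a: exp', [ (a,proj('side',W(v,[grip(a,48),grip(a,-48)])).round(0).tolist()) for a in(0,.4,.6,.8,.9)])
cv2.imwrite('pics/s3c.png',cv2.resize(b['img'][160:310,120:280],None,fx=4,fy=4,interpolation=2)[...,::-1])
"
```

```text
(38, 0, 200) slide [0.092, 0.004, -0.006]
(26, 0, 205) slide [0.172, 0.004, -0.039]
turn to S 3.149580610302868e-05 F [-0.3  0.   1.3] [0.5999 0.2077 0.1991]
a: exp [(0, [[166.0, 213.0], [192.0, 199.0]]), (0.4, [[174.0, 206.0], [200.0, 192.0]]), (0.6, [[180.0, 206.0], [206.0, 191.0]]), (0.8, [[186.0, 207.0], [213.0, 192.0]]), (0.9, [[190.0, 208.0], [217.0, 193.0]])]
```

View pics/s3c.png

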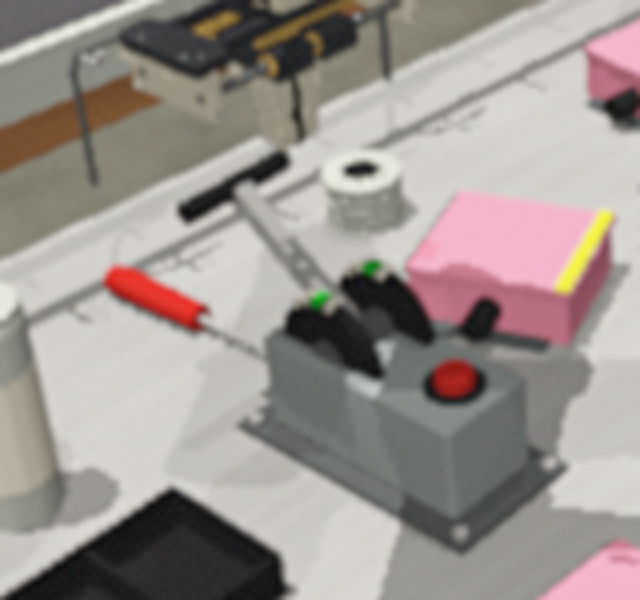

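```bash
python3 -c "
from to import *
s=get_state();p=s['tcp_pos'];print(p,s['time_s'],s['contact_force'])
print((proj('side',[p,p+np.array([0,0,.066])])-[120,160])*4)
print(proj('scene',[p,p+np.array([0,0,.066])]))
from plant import optics
b=optics.capture('scene')['img'][110:260,260:460];w=optics.capture('wrist')['img']
cv2.imwrite('pics/s4.png',np.hstack([cv2.resize(b,(400,300)),cv2.resize(w,(400,300))])[...,::-1])
for c in ('scene','side','wrist'):print([(round(float(r['p']),2),np.round(r['location'],3).tolist()) for r in optics.look_for(c,'brake_grip')][:3])
"
```

```text
[0.59968427 0.20782776 0.20015918] 6.55 [-1.60448054 -0.21127745  0.44055488]
[[292.85779129 171.55651387]
 [282.17182795  86.36589894]]
[[366.53341326 184.23999531]
 [369.32461422 164.43400988]]
[(0.74, [0.666, 0.205, 0.166]), (0.19, [0.692, 0.394, 0.118])]
[(0.61, [0.633, 0.216, 0.15])]
[(0.56, [0.566, 0.205, 0.103])]
```

View pics/s4.png

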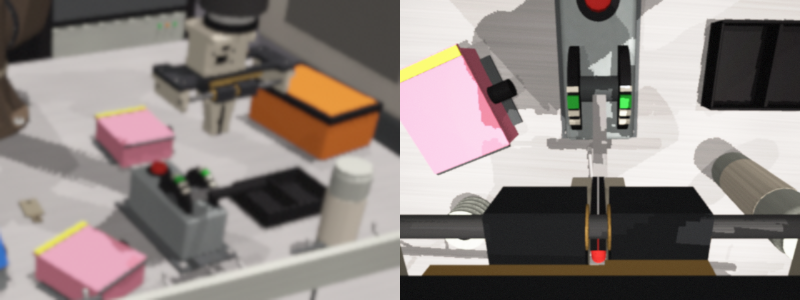

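The lever is still at rest, with the grip at (165–192, 199–213). In both views the fingertips show about 8 px above the projected TCP. I'll measure the real tip by image differencing.

```bash
python3 -c "
from to import *
from plant import optics
p=get_state()['tcp_pos']
b=optics.capture('scene')['img'][...,::-1]; cv2.imwrite('pics/sc4.png',b)
for c,now,old in (('side',cv2.imread('pics/s3.png'),cv2.imread('pics/s1.png')),('scene',b,cv2.imread('pics/scene0.png'))):
    m=np.abs(now.astype(int)-old).max(2)
    x,y=proj(c,[p])[0];print(c,x,y)
    x=int(x);y=int(y)
    for r in range(y-16,y+8):print(r,' '.join('%3d'%k for k in m[r,x-10:x+12]))
"
```

```text
side 193.06073447773147 203.43968245398491
187   0   7  13  14  13  18  19  13  12   6  54  73  17  18   5  27  20   1   4   2   2   3
188   0   6  15  14  15  18  20  15   8  13  69  91  42  23  48  62  34   3   4   3   1   2
189   0   7  18  14  14  13  18  15   8  17  75 120  89  66  72  69  38   3   3   3   3   2
190   1   8  15  16  16  18  18  13   6  38  83 136 124  84  71  63  34   4   3   2   2   2
191   2   6  17  20  21  15   9  21  44  62  88 130 128  85  65  58  35   6   2   3   1   2
192   3   6   9  12   6  21  35  51  68  71  81 115 123  86  63  50  27   4   3   3   2   2
193   3   3  19  38  43  57  61  61  69  67  73 105 123  86  54  32   9   2   3   3   2   3
194   3   1  21  55  65  66  63  63  66  64  69  99 105  59  25  10   1   4   1   3   2   2
195   1   3   7  30  46  52  57  60  65  60  64  75  59  24   2   3   2   2   3   2   2   2
196   2   3   2   6  17  29  39  48  49  39  30  29  18   2   4   4   3   2   3   2   5   8
197   2   2   4   3   0   6  14  27  31  14   2   1   1   5   3   3   4   8   8   8  12  17
198   1   3   2   3   4   2   3   6   9   2  
[... 2702 characters left out ...]
   8   8   9   8   9   8   8   8   8   9   9   8   8   9
186   2   2   2   1   1   1   3   4   6   7   8   8   8   8   8   8   8   8   8   8   8   8
187   2   2   2   3   2   1   1   0   2   3   5   7   7   7   8   8   7   7   8   8   8   8
188   2   2   2   2   2   2   2   2   2   1   1   3   4   3   3   3   4   3   5   7   7   8
189   2   2   2   2   2   2   3   2   2   2   2   1   1   1   1   1   1   0   1   3   5   6
190   2   1   2   2   2   2   2   2   1   2   2   2   2   3   2   1   2   2   2   1   1   4
191   2   2   2   2   1   2   1   2   2   2   2   2   2   2   2   3   2   2   2   2   1   1
192   1   2   2   2   5   7   6   2   2   2   2   3   2   2   2   2   2   2   2   2   1   2
```

```bash
python3 -c "
from to import *
p=get_state()['tcp_pos']
o={'scene':(367.3,176.5),'side':(191.5,194)}
r=least_squares(lambda q:np.concatenate([proj(c,[q])[0]-o[c] for c in o]),p)
print(p,r.x,(r.x-p)*1000,r.fun)
print(get_state()['joints'])
"
```

```text
[0.60084662 0.20770653 0.19784484] [0.60152269 0.20707392 0.22728211] [ 0.67607466 -0.63260799 29.43726673] [ 0.45948621  0.07229576  0.42159947 -0.05989506]
[ 3.66295221e+01  1.69387806e+01 -4.61511088e+00  2.42028221e-04
 -6.84950136e+01 -1.23151278e+02]
```

The real shut-finger tip sits about 28 mm above the reported TCP in z, while x and y agree. So the fingers passed over the bar. I'll go back behind the bar and use a 28 mm lower TCP.

Request:
send_rows --moves '[{"slide": [-0.13, 0, 0], "turn": 0, "gripper": 0}, {"slide": [-0.27, 0, 0], "turn": 0, "gripper": 0}, {"slide": [-0.41, 0, 0], "turn": 0, "gripper": 0}, {"slide": [-0.55, 0, 0], "turn": 0, "gripper": 0}, {"slide": [-0.67, 0, 0], "turn": 0, "gripper": 0}]'

```text
time_s: 7.27
tcp_pos: [0.7023, 0.2137, 0.1974]
eef_rot: [-180.0, -0.1, -176.5]
contact_force: [-0.7, 0.0, -0.1]
gripper_width: 0.0002
gripper_force: 0.0
```

Request:
send_rows --moves '[{"slide": [0, 0, 0], "turn": 0, "gripper": 0}, {"slide": [0, 0, 0.12], "turn": 0, "gripper": 0}, {"slide": [0, 0, 0.25], "turn": 0, "gripper": 0}, {"slide": [0, 0, 0.38], "turn": 0, "gripper": 0}, {"slide": [0, 0, 0.48], "turn": 0, "gripper": 0}]'

```text
time_s: 7.68
tcp_pos: [0.7001, 0.2135, 0.1241]
eef_rot: [-180.0, -0.1, -176.5]
contact_force: [0.2, -0.3, 0.1]
gripper_width: 0.0009
gripper_force: 0.0
```

```bash
python3 -c "
from to import *
to('S',(132.5,0,124),(114,0,145),(92,0,162),(66,0,174),(52,0,178),(40,0,181),(26,0,183))
from plant import optics
b=optics.capture('side');cv2.imwrite('pics/s5.png',b['img'][...,::-1])
"
```

```text
(132.5, 0, 124) slide [0.131, 0.006, 0.0]
(114, 0, 145) slide [0.254, 0.006, -0.14]
(92, 0, 162) slide [0.401, 0.006, -0.253]
(66, 0, 174) slide [0.574, 0.006, -0.333]
(52, 0, 178) slide [0.668, 0.006, -0.36]
(40, 0, 181) slide [0.748, 0.006, -0.38]
(26, 0, 183) slide [0.841, 0.006, -0.393]
turn to S -0.00030239627191122056 F [ 0.2 -0.3  0.1] [0.7001 0.2135 0.1241]
```

Request:
send_rows --moves '[{"slide": [0.07, 0, 0], "turn": 0, "gripper": 0}, {"slide": [0.13, 0, 0], "turn": 0, "gripper": 0}, {"slide": [0.19, 0, -0.07], "turn": 0, "gripper": 0}, {"slide": [0.25, 0, -0.14], "turn": 0, "gripper": 0}, {"slide": [0.25, 0, -0.14], "turn": 0, "gripper": 0}]'

```text
time_s: 8.15
tcp_pos: [0.6642, 0.2119, 0.1511]
eef_rot: [179.9, 0.3, -176.5]
contact_force: [0.0, 0.3, 0.6]
gripper_width: 0.0002
gripper_force: 0.0
```

```bash
cat > lev.py <<'E'
from to import *
from plant import optics
def lev(n):
    b=optics.capture('side')['img'];cv2.imwrite(f'pics/{n}.png',b[...,::-1])
    print([(round(float(r['p']),2),np.round(r['location'],3).tolist()) for r in optics.look_for('side','brake_grip')][:2])
    g=b[...,:3].max(2).astype(int)
    m=g<45; sc=[]
    for a in np.arange(0,1.2,.05):
        P=proj('side',W(V['S'],[grip(a,y) for y in np.linspace(-44,44,30)])).round().astype(int)
        sc.append((round(float(m[P[:,1],P[:,0]].mean()),2),round(float(a),2)))
    print(sorted(sc)[::-1][:4])
E
python3 -c "
from lev import *
lev('s6');to('S',(92,0,162),(66,0,174))"
```

```text
[(0.26, [0.455, 0.198, 0.094])]
[(0.83, 0.25), (0.83, 0.2), (0.8, 0.3), (0.77, 0.35)]
(92, 0, 162) slide [0.156, 0.002, -0.091]
(66, 0, 174) slide [0.329, 0.002, -0.171]
turn to S 0.00011454936467221917 F [ 0.   0.1 -0.7] [0.6634 0.2119 0.1484]
```

The lever is now at about 0.2 rad. Continuing the pull.

Request:
send_rows --moves '[{"slide": [0.05, 0, -0.03], "turn": 0, "gripper": 0}, {"slide": [0.1, 0, -0.06], "turn": 0, "gripper": 0}, {"slide": [0.16, 0, -0.09], "turn": 0, "gripper": 0}, {"slide": [0.21, 0, -0.12], "turn": 0, "gripper": 0}, {"slide": [0.27, 0, -0.14], "turn": 0, "gripper": 0}]'

```text
time_s: 8.67
tcp_pos: [0.6254, 0.2095, 0.1702]
eef_rot: [180.0, 0.3, -176.5]
contact_force: [5.5, 0.3, 4.9]
gripper_width: 0.0004
gripper_force: 2.9
```

```bash
python3 -c "
from lev import *
lev('s7');to('S',(52,0,178),(40,0,181),(26,0,183))"
```

```text
[(0.91, [0.585, 0.214, 0.185])]
[(1.0, 0.55), (1.0, 0.5), (0.93, 0.45), (0.9, 0.4)]
(52, 0, 178) slide [0.159, 0.002, -0.053]
(40, 0, 181) slide [0.239, 0.002, -0.073]
(26, 0, 183) slide [0.332, 0.002, -0.086]
turn to S 0.0004000768808989758 F [5.2 1.  4.6] [0.6239 0.2096 0.1701]
```

Request:
send_rows --moves '[{"slide": [0.05, 0, -0.02], "turn": 0, "gripper": 0}, {"slide": [0.1, 0, -0.04], "turn": 0, "gripper": 0}, {"slide": [0.15, 0, -0.05], "turn": 0, "gripper": 0}, {"slide": [0.2, 0, -0.06], "turn": 0, "gripper": 0}, {"slide": [0.24, 0, -0.07], "turn": 0, "gripper": 0}]'

```text
time_s: 9.18
tcp_pos: [0.5871, 0.2071, 0.1787]
eef_rot: [-180.0, -0.0, -176.5]
contact_force: [5.6, -0.7, 0.3]
gripper_width: 0.0006
gripper_force: 2.9
```

```bash
python3 -c "
from lev import *
lev('s8');to('S',(33,0,182),(26,0,183))"
```

```text
[(0.89, [0.555, 0.212, 0.189])]
[(1.0, 0.8), (0.97, 0.85), (0.67, 0.75), (0.3, 0.9)]
(33, 0, 182) slide [0.037, 0.003, -0.021]
(26, 0, 183) slide [0.084, 0.003, -0.028]
turn to S 0.00018983203543648921 F [ 3.6 -0.5  1.2] [0.5867 0.2071 0.1788]
```

Request:
send_rows --moves '[{"slide": [0.015, 0, -0.01], "turn": 0, "gripper": 0}, {"slide": [0.03, 0, -0.01], "turn": 0, "gripper": 0}, {"slide": [0.045, 0, -0.02], "turn": 0, "gripper": 0}, {"slide": [0.06, 0, -0.02], "turn": 0, "gripper": 0}, {"slide": [0.06, 0, -0.02], "turn": 0, "gripper": 0}]'

```text
time_s: 9.7
tcp_pos: [0.5785, 0.2065, 0.1812]
eef_rot: [-180.0, -0.0, -176.5]
contact_force: [6.8, 0.1, -3.7]
gripper_width: 0.0005
gripper_force: 3.4
```

```bash
python3 -c "
from lev import *
lev('s9');to('S',(39,0,180))"
```

```text
[(0.59, [0.547, 0.214, 0.194])]
[(1.0, 0.9), (1.0, 0.85), (0.53, 0.95), (0.27, 0.8)]
(39, 0, 180) slide [-0.056, 0.003, 0.008]
turn to S 1.1729797830955451e-05 F [ 7.9  0.8 -3.6] [0.5787 0.2065 0.1812]
```

Request:
send_rows --moves '[{"slide": [-0.03, 0, 0], "turn": 0, "gripper": 0}, {"slide": [-0.06, 0, 0], "turn": 0, "gripper": 0}, {"slide": [-0.1, 0, 0], "turn": 0, "gripper": 0}, {"slide": [-0.16, 0, 0], "turn": 0, "gripper": 0}, {"slide": [-0.25, 0, 0], "turn": 0, "gripper": 0}]'

```text
time_s: 10.22
tcp_pos: [0.6156, 0.2086, 0.1819]
eef_rot: [-180.0, -0.1, -176.5]
contact_force: [0.2, -0.3, 0.1]
gripper_width: 0.0002
gripper_force: 0.0
```

Request:
send_rows --moves '[{"slide": [0, 0, 0], "turn": 0, "gripper": 0}, {"slide": [-0.05, 0, 0], "turn": 0, "gripper": 0}, {"slide": [-0.1, 0, 0], "turn": 0, "gripper": 0}, {"slide": [-0.15, 0, 0], "turn": 0, "gripper": 0}, {"slide": [-0.2, 0, 0], "turn": 0, "gripper": 0}]'

```text
time_s: 10.63
tcp_pos: [0.6463, 0.2106, 0.182]
eef_rot: [-180.0, -0.0, -176.5]
contact_force: [-0.2, -0.3, 0.3]
gripper_width: 0.0002
gripper_force: 0.0
```

```bash
python3 -c "
from lev import *
lev('s10');to('B',(0,0,300))"
```

```text
[]
[(1.0, 0.75), (0.97, 0.8), (0.6, 0.7), (0.47, 0.85)]
(0, 0, 300) slide [1.012, -2.528, -0.79]
turn to B -0.07904238041404754 F [ 0.1 -0.2  0. ] [0.6466 0.2105 0.1815]
```

The lever rests at about 0.78 rad, the third notch, with zero contact force. Next, over to the box.

Request:
send_rows --moves '[{"slide": [0, 0, -0.2], "turn": 0, "gripper": 0}, {"slide": [0, 0, -0.4], "turn": 0, "gripper": 0}, {"slide": [0, 0, -0.6], "turn": 0, "gripper": 0}, {"slide": [0, 0, -0.79], "turn": 0, "gripper": 0}, {"slide": [0, 0, -0.79], "turn": 0, "gripper": 0}]'

```text
time_s: 11.15
tcp_pos: [0.6478, 0.211, 0.3079]
eef_rot: [179.8, 0.5, -176.5]
contact_force: [0.7, -0.3, 0.9]
gripper_width: 0.0003
gripper_force: 0.0
```

Request:
send_rows --moves '[{"slide": [0.05, -0.16, 0], "turn": -0.02, "gripper": 0}, {"slide": [0.1, -0.32, 0], "turn": -0.04, "gripper": 0}, {"slide": [0.15, -0.48, 0], "turn": -0.06, "gripper": 0}, {"slide": [0.2, -0.65, 0], "turn": -0.079, "gripper": 0}, {"slide": [0.25, -0.82, 0], "turn": -0.079, "gripper": 0}]'

```text
time_s: 11.57
tcp_pos: [0.615, 0.0846, 0.3004]
eef_rot: [180.0, 0.0, -169.3]
contact_force: [0.9, -0.7, -0.1]
gripper_width: 0.0003
gripper_force: 0.0
```

Request:
send_rows --moves '[{"slide": [0.03, -0.16, 0], "turn": 0, "gripper": 0}, {"slide": [0.06, -0.32, 0], "turn": 0, "gripper": 0}, {"slide": [0.09, -0.48, 0], "turn": 0, "gripper": 0}, {"slide": [0.12, -0.65, 0], "turn": 0, "gripper": 0}, {"slide": [0.15, -0.82, 0], "turn": 0, "gripper": 0}]'

```text
time_s: 11.98
tcp_pos: [0.6157, -0.0406, 0.3006]
eef_rot: [180.0, 0.0, -169.4]
contact_force: [-0.1, 0.1, 0.2]
gripper_width: 0.0007
gripper_force: 0.0
```

```bash
python3 -c "
from lev import *
to('B',(40,0,300),(40,0,122),(16,0,118))"
```

```text
(40, 0, 300) slide [0.541, -0.774, 0.004]
(40, 0, 122) slide [0.541, -0.774, 1.19]
(16, 0, 118) slide [0.701, -0.774, 1.217]
turn to B 0.00037463885738525784 F [-0.1  0.1  0.2] [ 0.6157 -0.0406  0.3006]
```

Request:
send_rows --moves '[{"slide": [0.12, -0.17, 0], "turn": 0, "gripper": 0}, {"slide": [0.25, -0.36, 0], "turn": 0, "gripper": 0}, {"slide": [0.38, -0.55, 0], "turn": 0, "gripper": 0}, {"slide": [0.52, -0.77, 0], "turn": 0, "gripper": 0}, {"slide": [0.52, -0.77, 0], "turn": 0, "gripper": 0}]'

```text
time_s: 12.4
tcp_pos: [0.5581, -0.1718, 0.3011]
eef_rot: [-180.0, -0.0, -169.6]
contact_force: [-0.0, 1.0, 0.4]
gripper_width: 0.0004
gripper_force: 0.0
```

Request:
send_rows --moves '[{"slide": [0, 0, 0.15], "turn": 0, "gripper": 0}, {"slide": [0, 0, 0.4], "turn": 0, "gripper": 0}, {"slide": [0, 0, 0.65], "turn": 0, "gripper": 0}, {"slide": [0, 0, 0.9], "turn": 0, "gripper": 0}, {"slide": [0, 0, 1.0], "turn": 0, "gripper": 0}]'

```text
time_s: 12.82
tcp_pos: [0.5575, -0.1669, 0.1453]
eef_rot: [179.9, -0.3, -169.5]
contact_force: [-1.9, 0.6, -0.4]
gripper_width: 0.0007
gripper_force: 0.0
```

```bash
python3 -c "
from lev import *
from plant import optics
to('B',(40,0,122),(16,0,118),(-2,0,104),(-18,0,87),(-29,0,68),(-37,0,46),(-45,0,25))
a=optics.capture('side')['img'][110:260,240:380];b=optics.capture('scene')['img'][150:290,160:320];lev('s11')
cv2.imwrite('pics/s11c.png',np.hstack([cv2.resize(a,(400,400)),cv2.resize(b,(400,400))])[...,::-1])"
```

```text
(40, 0, 122) slide [0.004, -0.019, 0.155]
(16, 0, 118) slide [0.164, -0.019, 0.182]
(-2, 0, 104) slide [0.284, -0.019, 0.275]
(-18, 0, 87) slide [0.391, -0.019, 0.389]
(-29, 0, 68) slide [0.464, -0.019, 0.515]
(-37, 0, 46) slide [0.518, -0.019, 0.662]
(-45, 0, 25) slide [0.571, -0.019, 0.802]
turn to B -0.000511775359635812 F [-1.9  0.6 -0.4] [ 0.5575 -0.1669  0.1453]
[(0.56, [0.561, 0.213, 0.19])]
[(1.0, 0.75), (0.97, 0.8), (0.43, 0.85), (0.43, 0.7)]
```

View pics/s11c.png

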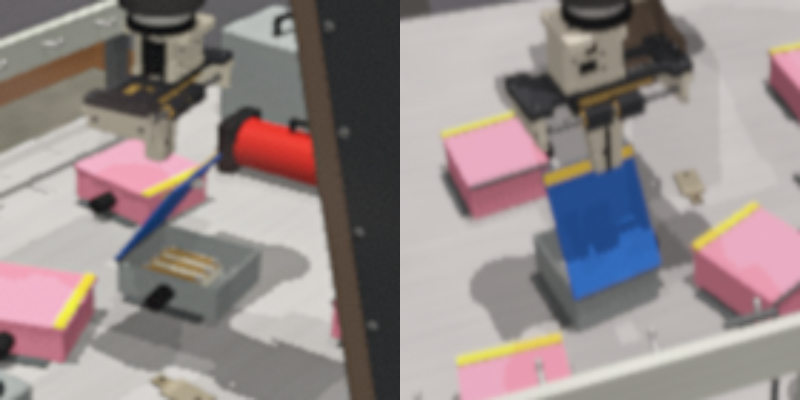

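The fingers are above and behind the cover's free edge: the tip is at (158,155) in the side crop and (610,165) in the scene crop. Now I push the cover along its arc.

Request:
send_rows --moves '[{"slide": [0, -0.02, 0.1], "turn": 0, "gripper": 0}, {"slide": [0.08, -0.02, 0.17], "turn": 0, "gripper": 0}, {"slide": [0.16, -0.02, 0.19], "turn": 0, "gripper": 0}, {"slide": [0.22, -0.02, 0.23], "turn": 0, "gripper": 0}, {"slide": [0.28, -0.02, 0.28], "turn": 0, "gripper": 0}]'

```text
time_s: 13.43
tcp_pos: [0.5216, -0.1784, 0.1108]
eef_rot: [-179.9, 0.3, -169.4]
contact_force: [0.4, -0.5, 0.9]
gripper_width: 0.0004
gripper_force: 0.6
```

Request:
send_rows --moves '[{"slide": [0.06, 0, 0.06], "turn": 0, "gripper": 0}, {"slide": [0.11, 0, 0.12], "turn": 0, "gripper": 0}, {"slide": [0.15, 0, 0.18], "turn": 0, "gripper": 0}, {"slide": [0.18, 0, 0.24], "turn": 0, "gripper": 0}, {"slide": [0.21, 0, 0.31], "turn": 0, "gripper": 0}]'

```text
time_s: 13.85
tcp_pos: [0.4893, -0.1841, 0.062]
eef_rot: [-180.0, 0.1, -169.4]
contact_force: [-0.8, -0.8, 1.5]
gripper_width: 0.0003
gripper_force: 0.8
```

```bash
python3 -c "
from lev import *
from plant import optics
to('B',(-37,0,46),(-45,0,23),(-50,0,23))
for c in('side','scene'):
  optics.capture(c)
  print([(round(float(r['p']),2),np.round(r['location'],3).tolist()) for r in optics.look_for(c,'cover_edge')][:4])
print(W(V['B'],[cov(t,134,0) for t in(0,.4,.6,1)]).round(3).tolist())"
```

```text
(-37, 0, 46) slide [0.05, 0.011, 0.107]
(-45, 0, 23) slide [0.103, 0.011, 0.26]
(-50, 0, 23) slide [0.137, 0.011, 0.26]
turn to B 0.00026016065439762317 F [-0.8 -0.8  1.5] [ 0.4893 -0.1841  0.062 ]
[(0.9, [0.729, -0.3, 0.045]), (0.86, [0.515, -0.166, 0.075]), (0.67, [0.594, 0.017, 0.05]), (0.61, [0.23, 0.268, 0.047])]
[(0.85, [0.284, -0.287, 0.052]), (0.78, [0.677, -0.31, 0.05]), (0.77, [0.532, -0.181, 0.067]), (0.66, [0.602, 0.01, 0.048])]
[[0.45, -0.19, 0.051], [0.462, -0.188, 0.103], [0.475, -0.185, 0.126], [0.514, -0.178, 0.162]]
```

Request:
send_rows --moves '[{"slide": [0.03, 0, 0.06], "turn": 0, "gripper": 0}, {"slide": [0.06, 0, 0.11], "turn": 0, "gripper": 0}, {"slide": [0.09, 0, 0.16], "turn": 0, "gripper": 0}, {"slide": [0.11, 0, 0.21], "turn": 0, "gripper": 0}, {"slide": [0.12, 0, 0.24], "turn": 0, "gripper": 0}]'

```text
time_s: 14.47
tcp_pos: [0.4761, -0.188, 0.0294]
eef_rot: [-179.8, 0.4, -169.2]
contact_force: [-11.8, 12.7, 78.3]
gripper_width: 0.0001
gripper_force: 39.2
```

Request:
send_rows --moves '[{"slide": [0, 0, 0.01], "turn": 0, "gripper": 0}, {"slide": [0, 0, 0.02], "turn": 0, "gripper": 0}, {"slide": [0, 0, 0.03], "turn": 0, "gripper": 0}, {"slide": [0, 0, 0.03], "turn": 0, "gripper": 0}, {"slide": [0, 0, 0.03], "turn": 0, "gripper": 0}]'

```text
time_s: 14.88
tcp_pos: [0.4728, -0.1875, 0.0229]
eef_rot: [-179.9, 0.2, -169.3]
contact_force: [-1.7, 2.7, 19.0]
gripper_width: 0.0005
gripper_force: 9.4
```

Request:
send_rows --moves '[{"slide": [0, 0, -0.04], "turn": 0, "gripper": 0}, {"slide": [0, 0, -0.12], "turn": 0, "gripper": 0}, {"slide": [0, 0, -0.3], "turn": 0, "gripper": 0}, {"slide": [0, 0, -0.5], "turn": 0, "gripper": 0}, {"slide": [0, 0, -0.7], "turn": 0, "gripper": 0}]'

```text
time_s: 15.3
tcp_pos: [0.4696, -0.1871, 0.1263]
eef_rot: [179.9, -0.2, -169.4]
contact_force: [0.1, 0.3, 0.5]
gripper_width: 0.0003
gripper_force: 0.0
```

Request:
send_rows --moves '[{"slide": [0, 0, -0.2], "turn": 0, "gripper": 0}, {"slide": [0, 0, -0.4], "turn": 0, "gripper": 0}, {"slide": [0, 0, -0.6], "turn": 0, "gripper": 0}, {"slide": [0, 0, -0.8], "turn": 0, "gripper": 0}, {"slide": [0, 0, -1.0], "turn": 0, "gripper": 0}]'

```text
time_s: 15.72
tcp_pos: [0.4702, -0.1871, 0.2769]
eef_rot: [180.0, -0.1, -169.4]
contact_force: [0.5, -0.1, -0.1]
gripper_width: 0.0005
gripper_force: 0.0
```

```bash
python3 -c "
from lev import *
from plant import optics
to('S',(-92,0,300))
a=optics.capture('side')['img'][140:260,240:360];b=optics.capture('scene')['img'][170:290,180:300];lev('s12')
cv2.imwrite('pics/s12c.png',np.hstack([cv2.resize(a,(400,400)),cv2.resize(b,(400,400))])[...,::-1])"
```

```text
(-92, 0, 300) slide [-0.383, 2.551, -0.154]
turn to S 0.07885607582465311 F [ 0.5 -0.1 -0.1] [ 0.4702 -0.1871  0.2769]
[(0.58, [0.562, 0.212, 0.191])]
[(1.0, 0.8), (1.0, 0.75), (0.47, 0.7), (0.4, 0.85)]
```

View pics/s12c.png

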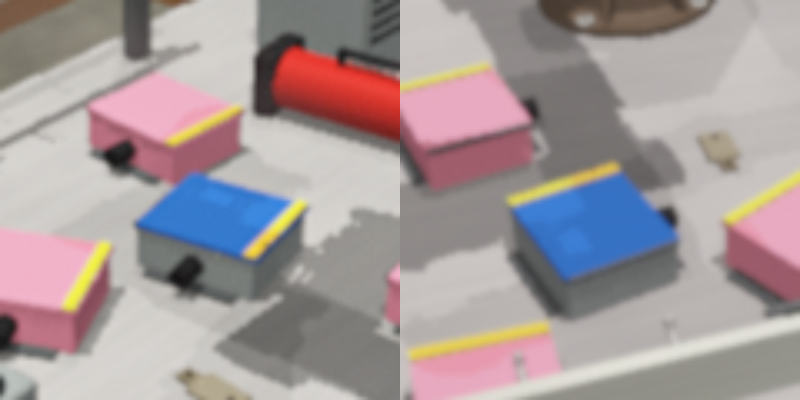

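Both views show the cover flat and shut, and the lever is still at about 0.78. Now to the button.

Request:
send_rows --moves '[{"slide": [-0.02, 0.16, -0.04], "turn": 0.02, "gripper": 0}, {"slide": [-0.05, 0.32, -0.08], "turn": 0.04, "gripper": 0}, {"slide": [-0.08, 0.48, -0.12], "turn": 0.06, "gripper": 0}, {"slide": [-0.1, 0.65, -0.15], "turn": 0.079, "gripper": 0}, {"slide": [-0.13, 0.82, -0.15], "turn": 0.079, "gripper": 0}]'

```text
time_s: 16.33
tcp_pos: [0.467, -0.0619, 0.2979]
eef_rot: [-180.0, -0.1, -176.7]
contact_force: [0.3, 0.4, 0.4]
gripper_width: 0.0006
gripper_force: 0.0
```

Request:
send_rows --moves '[{"slide": [0, 0.16, 0], "turn": 0, "gripper": 0}, {"slide": [0, 0.32, 0], "turn": 0, "gripper": 0}, {"slide": [0, 0.48, 0], "turn": 0, "gripper": 0}, {"slide": [0, 0.65, 0], "turn": 0, "gripper": 0}, {"slide": [0, 0.82, 0], "turn": 0, "gripper": 0}]'

```text
time_s: 16.75
tcp_pos: [0.4591, 0.0608, 0.2969]
eef_rot: [-179.9, -0.2, -176.5]
contact_force: [0.4, -1.0, -0.6]
gripper_width: 0.0004
gripper_force: 0.0
```

```bash
python3 -c "
from lev import *
to('S',(-92,0,300))"
```

```text
(-92, 0, 300) slide [-0.038, 0.924, -0.02]
turn to S -0.0001700476709582214 F [ 0.4 -1.  -0.6] [0.4591 0.0608 0.2969]
```

Request:
send_rows --moves '[{"slide": [-0.01, 0.18, 0], "turn": 0, "gripper": 0}, {"slide": [-0.02, 0.36, 0], "turn": 0, "gripper": 0}, {"slide": [-0.03, 0.55, 0], "turn": 0, "gripper": 0}, {"slide": [-0.03, 0.74, 0], "turn": 0, "gripper": 0}, {"slide": [-0.03, 0.91, 0], "turn": 0, "gripper": 0}]'

```text
time_s: 17.17
tcp_pos: [0.4554, 0.1976, 0.2967]
eef_rot: [-179.9, -0.2, -176.5]
contact_force: [0.2, -0.0, -0.5]
gripper_width: 0.001
gripper_force: 0.0
```

Request:
send_rows --moves '[{"slide": [0, 0, 0], "turn": 0, "gripper": 0}, {"slide": [0, 0, 0.2], "turn": 0, "gripper": 0}, {"slide": [0, 0, 0.4], "turn": 0, "gripper": 0}, {"slide": [0, 0, 0.6], "turn": 0, "gripper": 0}, {"slide": [0, 0, 0.8], "turn": 0, "gripper": 0}]'

```text
time_s: 17.58
tcp_pos: [0.4553, 0.1954, 0.176]
eef_rot: [-179.9, -0.1, -176.5]
contact_force: [0.7, -0.1, -0.1]
gripper_width: 0.0008
gripper_force: 0.0
```

```bash
python3 -c "
from lev import *
to('S',(-92,0,97),(-92,0,71),(-92,0,64))"
```

```text
(-92, 0, 97) slide [-0.009, 0.027, 0.527]
(-92, 0, 71) slide [-0.009, 0.027, 0.7]
(-92, 0, 64) slide [-0.009, 0.027, 0.747]
turn to S -6.398308070237767e-05 F [ 0.7 -0.1 -0.1] [0.4553 0.1954 0.176 ]
```

Request:
send_rows --moves '[{"slide": [-0.01, 0.03, 0.15], "turn": 0, "gripper": 0}, {"slide": [-0.01, 0.03, 0.3], "turn": 0, "gripper": 0}, {"slide": [-0.01, 0.03, 0.45], "turn": 0, "gripper": 0}, {"slide": [-0.01, 0.03, 0.6], "turn": 0, "gripper": 0}, {"slide": [-0.01, 0.03, 0.6], "turn": 0, "gripper": 0}]'

```text
time_s: 18.0
tcp_pos: [0.4542, 0.1979, 0.0835]
eef_rot: [-179.7, -0.5, -176.6]
contact_force: [-2.2, -0.6, -1.0]
gripper_width: 0.0005
gripper_force: 0.0
```

Request:
send_rows --moves '[{"slide": [0, 0, 0.03], "turn": 0, "gripper": 0}, {"slide": [0, 0, 0.06], "turn": 0, "gripper": 0}, {"slide": [0, 0, 0.09], "turn": 0, "gripper": 0}, {"slide": [0, 0, 0.12], "turn": 0, "gripper": 0}, {"slide": [0, 0, 0.14], "turn": 0, "gripper": 0}]'

```text
time_s: 18.42
tcp_pos: [0.4583, 0.2015, 0.0685]
eef_rot: [180.0, 0.1, -176.5]
contact_force: [-1.4, -0.2, 5.3]
gripper_width: 0.0002
gripper_force: 2.6
```

```bash
python3 -c "
from lev import *
to('S',(-92,0,71),(-92,0,64));lev('s13')"
```

```text
(-92, 0, 71) slide [0.013, -0.012, -0.017]
(-92, 0, 64) slide [0.013, -0.012, 0.03]
turn to S 0.00014208720192338358 F [-1.4 -0.2  5.3] [0.4583 0.2015 0.0685]
[]
[(0.83, 0.8), (0.8, 0.75), (0.33, 0.85), (0.23, 0.7)]
```

Request:
send_rows --moves '[{"slide": [0, 0, 0.02], "turn": 0, "gripper": 0}, {"slide": [0, 0, 0.035], "turn": 0, "gripper": 0}, {"slide": [0, 0, 0.035], "turn": 0, "gripper": 0}, {"slide": [0, 0, 0.035], "turn": 0, "gripper": 0}, {"slide": [0, 0, 0.035], "turn": 0, "gripper": 0}]'

```text
time_s: 18.93
tcp_pos: [0.4582, 0.2015, 0.0632]
eef_rot: [180.0, 0.1, -176.5]
contact_force: [-0.5, -0.1, 6.5]
gripper_width: 0.0004
gripper_force: 3.1
```

```bash
python3 -c "
from lev import *
to('S',(-92,0,64));lev('s14')"
```

```text
(-92, 0, 64) slide [0.013, -0.012, -0.005]
turn to S 0.00017442326570965685 F [-0.5 -0.1  6.5] [0.4582 0.2015 0.0632]
[(0.95, [0.639, 0.216, 0.172])]
[(0.77, 0.15), (0.77, 0.1), (0.7, 0.2), (0.67, 0.25)]
```

The lever is swinging back (about 0.13 rad). I'll keep holding and press slightly more.

Request:
send_rows --moves '[{"slide": [0, 0, 0.01], "turn": 0, "gripper": 0}, {"slide": [0, 0, 0.01], "turn": 0, "gripper": 0}, {"slide": [0, 0, 0.01], "turn": 0, "gripper": 0}, {"slide": [0, 0, 0.01], "turn": 0, "gripper": 0}, {"slide": [0, 0, 0.01], "turn": 0, "gripper": 0}]'

```text
time_s: 19.45
tcp_pos: [0.4583, 0.2016, 0.063]
eef_rot: [180.0, 0.1, -176.5]
contact_force: [-6.4, -1.5, 20.1]
gripper_width: 0.0003
gripper_force: 10.1
```

Request:
send_rows --moves '[{"slide": [0, 0, 0], "turn": 0, "gripper": 0}, {"slide": [0, 0, 0], "turn": 0, "gripper": 0}, {"slide": [0, 0, 0], "turn": 0, "gripper": 0}, {"slide": [0, 0, 0], "turn": 0, "gripper": 0}, {"slide": [0, 0, 0], "turn": 0, "gripper": 0}]'

```text
time_s: 19.87
tcp_pos: [0.4583, 0.2015, 0.063]
eef_rot: [180.0, 0.1, -176.5]
contact_force: [-6.5, -0.8, 20.2]
gripper_width: 0.0002
gripper_force: 10.1
```

Request:
send_rows --moves '[{"slide": [0, 0, 0], "turn": 0, "gripper": 0}, {"slide": [0, 0, 0], "turn": 0, "gripper": 0}, {"slide": [0, 0, 0], "turn": 0, "gripper": 0}, {"slide": [0, 0, 0], "turn": 0, "gripper": 0}, {"slide": [0, 0, 0], "turn": 0, "gripper": 0}]'

```text
time_s: 20.28
tcp_pos: [0.4583, 0.2015, 0.063]
eef_rot: [180.0, 0.1, -176.5]
contact_force: [-6.4, -0.7, 19.6]
gripper_width: 0.0006
gripper_force: 10.1
```

```bash
python3 -c "
from lev import *
to('S',(-92,0,64));lev('s15')"
```

```text
(-92, 0, 64) slide [0.014, -0.012, -0.007]
turn to S 0.00047322667380803474 F [-6.4 -0.7 19.6] [0.4583 0.2015 0.063 ]
[(0.97, [0.649, 0.219, 0.16])]
[(0.73, 0.05), (0.7, 0.1), (0.7, 0.0), (0.47, 0.15)]
```

```bash
python3 -c "
from to import *
n=cv2.imread('pics/s15.png');o=cv2.imread('pics/side0.png')
m=np.abs(n.astype(int)-o).max(2)[192:222,160:200];print(m.max(),(m>40).sum())
f=lambda i:np.argwhere(i[192:222,160:196].max(2)<45).mean(0)
print(f(n),f(o))"
```

```text
19 0
[14.75714286 17.04285714] [14.65822785 17.16455696]
```

Request:
send_rows --moves '[{"slide": [0, 0, 0], "turn": 0, "gripper": 0}, {"slide": [0, 0, 0], "turn": 0, "gripper": 0}, {"slide": [0, 0, 0], "turn": 0, "gripper": 0}, {"slide": [0, 0, 0], "turn": 0, "gripper": 0}, {"slide": [0, 0, 0], "turn": 0, "gripper": 0}]'

```text
time_s: 20.8
tcp_pos: [0.4583, 0.2016, 0.063]
eef_rot: [180.0, 0.1, -176.5]
contact_force: [-6.4, -0.4, 19.8]
gripper_width: 0.0003
gripper_force: 10.1
```

The lever image matches its rest picture. Lift straight off and hand in.

Request:
send_rows --moves '[{"slide": [0, 0, -0.1], "turn": 0, "gripper": 0}, {"slide": [0, 0, -0.3], "turn": 0, "gripper": 0}, {"slide": [0, 0, -0.5], "turn": 0, "gripper": 0}, {"slide": [0, 0, -0.75], "turn": 0, "gripper": 0}, {"slide": [0, 0, -1.0], "turn": 0, "gripper": 0}]'

```text
time_s: 21.22
tcp_pos: [0.457, 0.2005, 0.2121]
eef_rot: [-179.9, -0.1, -176.5]
contact_force: [1.3, 1.0, -0.3]
gripper_width: 0.0001
gripper_force: 0.0
```

Request:
send_rows --moves '[{"slide": [0, 0, 0], "turn": 0, "gripper": 0}, {"slide": [0, 0, 0], "turn": 0, "gripper": 0}, {"slide": [0, 0, 0], "turn": 0, "gripper": 0}, {"slide": [0, 0, 0], "turn": 0, "gripper": 0}, {"slide": [0, 0, 0], "turn": 0, "gripper": 0}]'

```text
time_s: 21.63
tcp_pos: [0.4572, 0.2006, 0.2099]
eef_rot: [-179.9, -0.1, -176.5]
contact_force: [0.5, 0.7, -0.3]
gripper_width: 0.0006
gripper_force: 0.0
```

```bash
python3 -c "
from lev import *
lev('s16')
n=cv2.imread('pics/s16.png').astype(int);o=cv2.imread('pics/side0.png')
print((np.abs(n-o).max(2)[192:222,160:200]>40).sum(),get_state()['contact_force'])
m=np.abs(n-cv2.imread('pics/s12.png')).max(2)[180:240,270:340];print('box change',(m>60).sum())
from plant import order;print(order.close_job())"
```

```text
[(0.74, [0.63, 0.215, 0.148]), (0.43, [0.534, -0.467, 0.054])]
[(0.83, 0.1), (0.73, 0.05), (0.7, 0.0), (0.6, 0.15)]
42 [ 0.42933243  0.35686402 -0.77489112]
box change 290
the job is handed in; nothing more can be done
None
```

I handed the job in at about 22 s without a returned verdict: the lever was set in its third notch, the cover pressed shut and the button held until the lever was back at rest, but the final image check was noisy (42 changed pixels around the lever grip and 290 around the box, neither looked into) and pressing the cover peaked at 78 N or more at the wrist.

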